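# Lift a wet printing block off the drying rack with a slice

### The arm

A 7-joint arm with a two-finger parallel gripper is mounted at the origin on a cart in front of the work surface, level with it; the furniture and walls round the work are solid. World frame = base frame: x ahead of the robot, y to its left, z up, the work surface at z = 0. Lengths are in mm, angles in degrees, forces in N, time in s.
With the tool pointing down it reaches from about 425 to 875 mm from the base axis. Payload 9.9 kg.
Tool frame: the origin (TCP) lies midway between the tips of the shut fingers; the grasp point (between the pads) lies behind it (grip_depth is the z of the grasp point in the tool frame, in mm); z points along the fingers, x is the direction in which the jaws open and shut, and the axes are right-handed (so a half turn about z gives the same grasp; the last joint's range is limited). The gripper opens to 85 mm and grips with 20 to 120 N. Pads are 22 mm wide; open, the fingers measure 114 mm over their backs; the gripper's body (76 mm by 85 mm) begins 54 mm behind the grasp point. The pads swing forward as they close: fully open they stand 13 mm farther back than shut.
Start: joints at [-79.114, 32.985, 1.427, 82.34, -0.859, 64.687, -3.237], TCP at [182.507, 649.861, 211.189] pointing down, gripper open.
Joint ranges: [-157.87, 157.87], [-19.46, 123.44], [-87.15, 90], [11.01, 140.99], [-62.26, 242.26], [9.8, 113.94], [-161.44, 161.44]. Speed limits (degrees/s): [127.2, 127.2, 172.46, 172.46, 180, 180, 180].

### API

Orientations are given as [roll, pitch, yaw] about the fixed x, y, z axes, in that order (R = Rz(yaw) Ry(pitch) Rx(roll)).
In Python, from plant import state, grab_frame, job_done, grip_depth gives the robot as it stands. The module is installed in compiled form; this text tells all that it offers.
- The arm moves only by the tool send_rows, never from a script. Its argument "plan" is a list of rows, each a list of 3 entries, a list of its own where there are three numbers: the shift along the tool's x, y, z in cm, then the turn about the tool's z in rad, then the opening, from 0 (shut) to 1 (fully open). In form: [[[dx, dy, dz], yaw, claw], ...]. A call has 1 to 8 rows; each row is the pose to reach, as a shift and turn from the pose commanded when the call began, along the tool's axes at that moment; what a row does not reach only later rows make up. A row lasts 1/8 s, in which the tool goes at most 62.5 mm and 10.7 degrees, less where a joint would pass 70% of its speed; a pose out of reach is approached as far as the arm can. A call with a gripper value outside its range is refused whole. The fingers move at their own pace and stop on an object; the grip force is fixed at half the most. Time passes only in rows, so rows that repeat a pose let the fingers close. It gives the time, the measured TCP pose, the force and the opening at its end, in the units of the state.
- state(): the state, without advancing time (a new reading comes with each control period).
- grab_frame(name): name is "scene" or "top"; returns a dict with "frame" (420x560x3 uint8, red, green, blue), "depth" (420x560 float32, mm along the optical axis (not along the pixel's ray), 0 where there is no reading), "fovy" (degrees; the focal length in pixels is half the picture's height over the tangent of half this angle, whatever the lens; pixels are square), "cx", "cy" (the principal point, pixels), "xyz" and "attitude" of the camera in the world. Camera axes: x right, y down, z forward; pixel columns grow to the right and rows downward; lengths in mm; the calibration is good to about 2 mm. A picture is of the moment at which its call begins.
- job_done(): hands the job in, once; it reports no verdict.
The state is a dict: "t": time; "qpos": joint angles; "qvel": joint speeds; "tau": joint torques, N m; "tool_pos": TCP position; "ee_rot": TCP orientation; "ft_force": force on the tool from outside, world axes, zero at the start; "wrist_torque": the same for the moment, N m; "grip_width": opening from 0.0 (shut) to 1.0 (fully open).
Only numpy, scipy, OpenCV 4.12 (cv2) and the standard library are available. Lean on these libraries where they do the work, as an engineer would, in place of code of your own. Each camera call takes 0.05 s, during which the arm holds its last target. There are 200 camera calls.

### The job

The blue-inked printing block is still wet, so do not touch it with the fingers: take the slice by its handle, slide the blade under that block and lift it off the drying rack. Carry it to the green mat and lay the slice down flat, so that the block comes to lie over the middle of the mat, still on the blade; then let go. Leave the bare brown block where it lies on the rack.

Things in the scene. Friction and masses are not known exactly. Their poses are not given: they have to be found in the camera images.
- slice_grip (a point): Centre of the lifting slice's dark wooden bar handle: 20 mm wide (y), 24 high, x -55 to +45 mm, 48 mm above the blade's underside; 0.18 kg; lies flat on the counter. x points toward the blade's tip, z up. Flat steel blade under it, 3 mm thick, 44 wide, x -55 to +125 mm; two posts join them. The free part of the blade, x +45 to +125, carries the block, its centre best at x +85 mm.
- blue_block_centre (a point): Centre of the wet block with dark blue face, 70 (x) by 80 (y) by 16 mm, about 70 g, face up in one bay of the rack, resting at both y edges on two rails. x runs along the rails away from the rack's open front (the blade enters along +x), z up. Below it, between the rails, is a gap 65 mm wide, centred to 3 mm, and 30 mm high: from the block's underside down to 6 mm above the counter.
- bare_block_centre (a point): Centre of the other block, same size, with a bare reddish-brown face, lying likewise in the rack's other bay. It must stay.
- rack: Fixed pale wooden drying rack with two open-fronted bays side by side, their centres at y -50 and +50 mm. Origin: on the counter, midway between the bays; x along the rails to the back, z up; the open front faces the robot's right (-y). Base board x -40 to +50, y -94 to +94, 6 mm thick; rail tops 36 mm above the counter; low stops on the rails' far ends, x +43 mm, 6 mm higher.
- mat_centre (a point): Centre of the top of the fixed green mat with a pale grid, 130 (x) by 110 (y) by 2 mm, on the counter between the rack's front and a grey slab 12 mm high on the robot's right; x points away from the robot, z up. The counter is free on its near (-x) and far (+x) sides, so the slice fits there with its blade pointing along the mat's +x, away from the robot.

How it is judged (in metres and radians):
On the way:
1. the blue block is lifted clear of the rack on the slice's blade (height (world z) of blue_block_centre above 0.065 m and x of blue_block_centre in the frame of slice_grip between 0.04 and 0.13 m and contact force between slice and blue_block above 0.1 N), for 0.2 s.
At the end, for the whole second after the job is handed in: The blue block lies face up over the middle of the green mat (centre within 30 mm), still on the blade of the slice, which lies flat (within 10 degrees) and released; the bare brown block has stayed on the rack (within 15 mm) (horizontal distance between blue_block_centre and mat_centre below 0.03 m and height (world z) of blue_block_centre below 0.025 m and angle between each of blue_block_centre, slice_grip's own z axis and vertical below 0.17 rad and height (world z) of slice_grip below 0.07 m and distance of bare_block_centre from where it was at the start of the episode below 0.015 m and x of blue_block_centre in the frame of slice_grip between 0.04 and 0.13 m and contact force between slice and blue_block above 0.1 N); the robot touches nothing.
It fails at once if the fingers touch the wet blue block (contact force between the fingers and blue_block above 0.3 N).
It fails at once if the bare brown block is displaced by more than 15 mm (distance of bare_block_centre from where it was at the start of the episode above 0.015 m).
It also fails if it takes over 45 s, if anything falls off the work surface, if the arm or the gripper's body presses on something with over 40 N, if the wrist force passes 120 N, or if a joint passes its speed limit or range.

## Working session

There is one attempt and no reset: what is moved stays moved. The work goes in short steps, Python scripts to look and compute and a tool call to move; the robot and the scene stay as the last step left them, time stands still between calls to the robot, and variables do not carry over. Pictures are saved under pics/ and viewed, about 8 in all and at most 12, crops included, and the job is handed in when it is done.

Besides the shell and the picture viewer there is one more tool, called after "Request:" by a JSON object that holds its "method" and its "body", one argument or row to a line. send_rows: Moves the arm, as the interface text tells. Its arguments: {"type":"object","properties":{"plan":{"type":"array"}},"required":["plan"]}

```bash
mkdir -p pics; cat > h.py <<'E'
import numpy as np, cv2, pickle
from plant import state, grab_frame, grip_depth
from scipy.spatial.transform import Rotation as R
def grab(n, save=None):
    d=grab_frame(n); pickle.dump(d,open(n+'.pkl','wb'))
    if save: cv2.imwrite('pics/'+save,d['frame'][...,::-1])
    return d
def cloud(d):
    f=210/np.tan(np.radians(d['fovy']/2)); v,u=np.mgrid[0:420,0:560]; z=d['depth']
    c=np.stack([(u-d['cx'])/f*z,(v-d['cy'])/f*z,z],-1)
    A=np.array(d['attitude'],float)
    M=A if A.shape==(3,3) else R.from_euler('xyz',A,degrees=True).as_matrix()
    return c@M.T+np.array(d['xyz'])
E
python3 - <<'E'
from h import *
for n in ('top','scene'):
    d=grab(n,n+'0.png'); print(n,d['fovy'],d['cx'],d['cy'],d['xyz'],d['attitude'])
    P=cloud(d); print(P[::70,::80].round().tolist())
print(state(),grip_depth)
E
```

```text
top 44.21730568576999 289.9804281855761 209.81960546914516 [507.50760818  50.7784529  924.36981051] [-173.89208912   -1.66686066  -91.07670066]
[[[1004.0, 550.0, 1.0], [1007.0, 407.0, -6.0], [1019.0, 264.0, -28.0], [968.0, 104.0, 66.0], [1483.0, -132.0, -897.0], [997.0, -191.0, 9.0], [996.0, -343.0, 10.0]], [[864.0, 536.0, 17.0], [876.0, 409.0, -18.0], [808.0, 222.0, 154.0], [866.0, 109.0, 3.0], [862.0, -38.0, 10.0], [860.0, -185.0, 12.0], [859.0, -334.0, 12.0]], [[697.0, 450.0, 170.0], [727.0, 381.0, 46.0], [737.0, 256.0, -2.0], [735.0, 111.0, 1.0], [734.0, -35.0, -0.0], [729.0, -180.0, 12.0], [718.0, -310.0, 51.0]], [[607.0, 505.0, 59.0], [596.0, 346.0, 134.0], [609.0, 254.0, -0.0], [607.0, 112.0, -1.0], [605.0, -32.0, 2.0], [602.0, -175.0, 10.0], [599.0, -320.0, 9.0]], [[492.0, 504.0, 51.0], [488.0, 392.0, 1.0], [485.0, 253.0, -1.0], [482.0, 113.0, -3.0], [480.0, -29.0, -0.0], [447.0, -387.0, -891.0], [442.0, -674.0, -902.0]], [[239.0, 987.0, -897.0], [230.0, 724.0, -911.0], [226.0, 448.0, -899.0], [219.0, 175.0, -902.0], [212.0, -101.0, -904.0], [207.0, -378.0, -897.0], [200.0, -
[... 1181 characters left out ...]
]]
{'t': 0.1, 'qpos': array([-79.11352945,  33.02845669,   1.42299235,  82.38046195,
        -0.86058009,  64.68843407,  -3.23716537]), 'qvel': array([ 0.03295703, -0.04120298,  0.05212439, -0.04457603, -0.04963947,
       -0.02481029, -0.052053  ]), 'tau': array([ 5.92444703e-03, -7.67305255e+01,  2.25773178e+00, -2.86606425e+01,
        1.58588908e-02,  8.48628057e-03,  4.75765194e-05]), 'tool_pos': array([182.38014035, 649.43748906, 210.42860123]), 'ee_rot': array([1.79996940e+02, 8.67506017e-02, 7.43141204e+01]), 'ft_force': array([-0.4956245 , -0.37365645,  0.1470905 ]), 'wrist_torque': array([-0.0446844 , -0.05454804,  0.00298364]), 'grip_width': 0.9988039892476918} -18.700000000000003
```

View pics/top0.png

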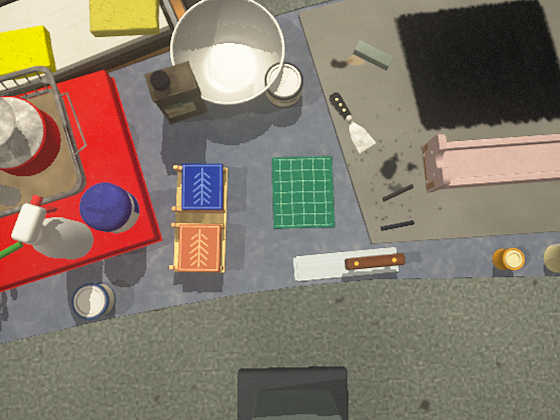

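View pics/scene0.png

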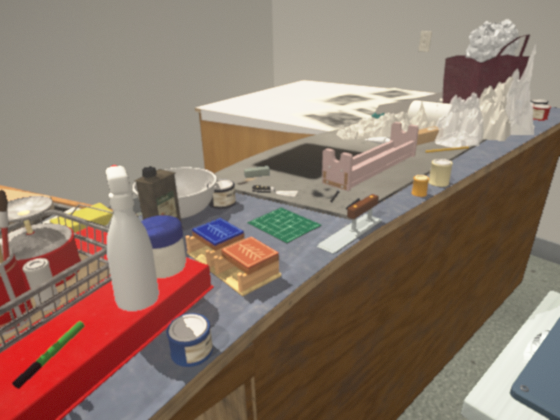

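```bash
python3 - <<'E'
from h import *
d=pickle.load(open('top.pkl','rb')); P=cloud(d); f=d['frame']; hsv=cv2.cvtColor(f,cv2.COLOR_RGB2HSV)
def box(u0,v0,u1,v1,m):
    k=np.zeros((420,560),bool); k[v0:v1,u0:u1]=1; return k&m&(d['depth']>0)
def rep(n,k):
    p=P[k]; z=np.median(p[:,2]); r=cv2.minAreaRect(p[:,:2].astype(np.float32)); print(n,k.sum(),'z',z.round(1),'mean',p.mean(0).round(1),'rect',np.round(r[0],1),np.round(r[1],1),round(r[2],1))
    print('   pcts x',np.percentile(p[:,0],[1,99]).round(),'y',np.percentile(p[:,1],[1,99]).round())
z=P[...,2]
H,S,V=hsv[...,0],hsv[...,1],hsv[...,2]
rep('blue',box(170,155,235,218,(z>45)&(z<60)))
rep('blue_c',box(170,155,235,218,(H>105)&(H<130)&(S>150)&(z>40)))
rep('brown',box(165,218,235,280,(z>45)&(z<60)))
rep('mat',box(260,145,345,240,(H>55)&(H<90)&(S>80)))
rep('handle',box(335,245,415,275,(z>50)&(z<70)))
rep('handle_c',box(335,245,415,275,(H<15)&(S>120)))
rep('slice',box(285,240,415,285,((S<40)&(V>140)&(z<15))))
rep('rack',box(160,155,240,285,(z>25)&(z<60)))
# finer handle axis
p=P[box(335,245,415,275,(z>50)&(z<70))][:,:2]; print(np.linalg.svd(p-p.mean(0),full_matrices=False)[2])
a=cv2.resize(f[140:290,160:420],None,fx=3,fy=3,interpolation=cv2.INTER_CUBIC); cv2.imwrite('pics/crop.png',a[...,::-1])
print(z[262,290:420:6].round())
E
```

```text
blue 1943 z 51.5 mean [643.5 173.2  51.4] rect [644.3 173.6] [69.9 80. ] 89.4
   pcts x [605. 683.] y [139. 208.]
blue_c 1150 z 51.6 mean [644.6 172.7  51.5] rect [644.  173.1] [67.6 76.6] 89.2
   pcts x [609. 682.] y [140. 206.]
brown 1990 z 51.6 mean [539.5 178.1  51.5] rect [539.6 182.8] [79.7 79.2] 89.3
   pcts x [500. 579.] y [144. 213.]
mat 4073 z 1.6 mean [637.9  -1.2   1.6] rect [638.7  -1.5] [130.5 109.8] 0.8
   pcts x [575. 702.] y [-55.  52.]
handle 706 z 59.2 mean [ 511.5 -115.8   59.2] rect [ 511.5 -116.4] [20.  99.9] 4.4
   pcts x [500. 524.] y [-165.  -67.]
handle_c 580 z 59.3 mean [ 511.  -116.7   59.3] rect [ 511.5 -124.2] [ 18.  114.6] 4.3
   pcts x [500. 522.] y [-165.  -68.]
slice 3035 z 1.6 mean [514.1 -59.6  -2.7] rect [ 495.6 -194.1] [461.9  98. ] 83.0
   pcts x [474. 550.] y [-198.   31.]
rack 4253 z 51.4 mean [591.1 176.7  50.3] rect [592.3 183.3] [ 87.7 184.5] 88.0
   pcts x [501. 682.] y [139. 223.]
[[-0.07700448  0.99703075]
 [ 0.99703075  0.07700448]]
[ 1.  2.  4.  4.  4.  2.  2.  2.  4. 45. 60. 63. 61. 59. 59. 58. 57. 60.
 59. 56. -2.  1.]
```

View pics/crop.png

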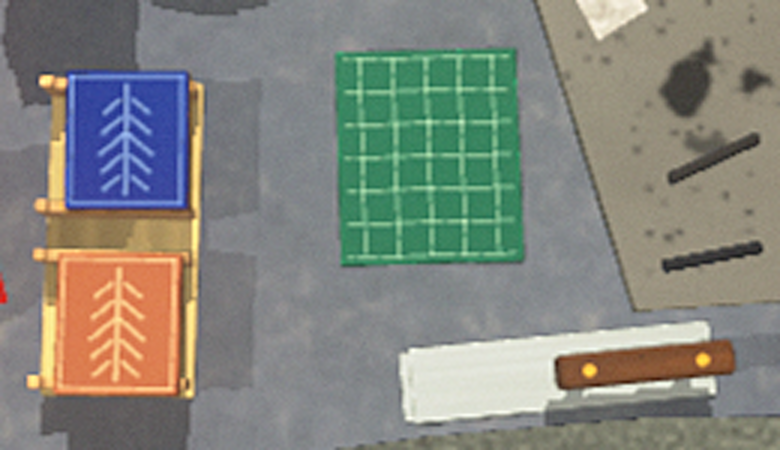

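```bash
cat >> h.py <<'E'
def rel(*targets):
    s=state(); p=s['tool_pos']; M=R.from_euler('xyz',s['ee_rot'],degrees=True).as_matrix(); y0=s['ee_rot'][2]
    print('at',p.round(1),s['ee_rot'].round(2),'f',s['ft_force'].round(1),'w',round(s['grip_width'],3),'q7',s['qpos'][6].round(),'t',s['t'])
    for x,y,z,yaw in targets:
        dy=(y0-yaw+180)%360-180
        print((M.T@(np.array([x,y,z])-p)/10).round(2).tolist(),round(np.radians(dy),3), 'n>=',max(np.linalg.norm([x,y,z]-p)/62.5,abs(dy)/10.7).round(1))
E
python3 - <<'E'
from h import *
d=pickle.load(open('top.pkl','rb')); P=cloud(d); z=P[...,2]
H=cv2.cvtColor(d['frame'],cv2.COLOR_RGB2HSV)
k=np.zeros((420,560),bool); k[155:285,168:232]=1
yel=k&(H[...,0]<30)&(H[...,0]>12)&(H[...,1]>70)
for lo,hi in((3,15),(28,40),(40,46)):
    m=yel&(z>lo)&(z<hi); p=P[m]; print(lo,hi,m.sum())
    if m.sum()>5: r=cv2.minAreaRect(p[:,:2].astype(np.float32)); print(np.round(r[0],1),np.round(r[1],1),round(r[2],1))
for (u,v) in [(48,83),(40,206),(40,254),(35,382),(203,83),(193,397)]:
    U,W=round(u/3+160),round(v/3+140); print(u,v,P[W-1:W+2,U-1:U+2].reshape(-1,3).round().tolist()[::2])
# brown/blue block edge orientation from top z points
for a,b in((155,218),(218,282)):
    kk=np.zeros_like(k);kk[a:b,168:232]=1; m=kk&(z>46)&(z<57)
    m=cv2.morphologyEx(m.astype(np.uint8),cv2.MORPH_OPEN,np.ones((7,7)))>0
    r=cv2.minAreaRect(P[m][:,:2].astype(np.float32)); print(np.round(r[0],1),np.round(r[1],1),round(r[2],1))
rel((420,330,300,40),(509.9,-101.4,110,4.4))
E
```

```text
3 15 1131
[592.6 182. ] [ 90.2 187.3] 87.9
28 40 213
[592.5 183.4] [ 87.7 176.6] 87.9
40 46 51
[591.  184.9] [ 84.4 180.8] 88.4
48 83 [[678.0, 219.0, 44.0], [680.0, 218.0, 36.0], [677.0, 218.0, 41.0], [677.0, 222.0, 32.0], [677.0, 218.0, 35.0]]
40 206 [[608.0, 225.0, 42.0], [608.0, 222.0, 41.0], [606.0, 223.0, 41.0], [605.0, 226.0, 35.0], [605.0, 222.0, 37.0]]
40 254 [[580.0, 224.0, 43.0], [580.0, 221.0, 43.0], [578.0, 222.0, 45.0], [577.0, 225.0, 42.0], [577.0, 222.0, 37.0]]
35 382 [[509.0, 226.0, 42.0], [509.0, 224.0, 33.0], [508.0, 224.0, 41.0], [506.0, 227.0, 38.0], [506.0, 224.0, 33.0]]
203 83 [[686.0, 135.0, -1.0], [686.0, 131.0, -0.0], [684.0, 133.0, -1.0], [681.0, 134.0, 5.0], [682.0, 131.0, 1.0]]
193 397 [[499.0, 143.0, 2.0], [499.0, 139.0, 2.0], [497.0, 141.0, 2.0], [495.0, 143.0, 1.0], [495.0, 139.0, 1.0]]
[644.3 174.2] [68.6 80. ] 89.5
[539.5 178.6] [69.3 79.2] 89.4
at [182.4 649.4 210.4] [1.800e+02 9.000e-02 7.431e+01] f [-0.5 -0.4  0.1] w 0.999 q7 -3.0 t 0.1
[-24.34, 31.51, -8.92] 0.599 n>= 6.5
[-63.42, 51.83, 10.14] 1.22 n>= 13.2
```

Request:
{"method": "send_rows", "body": {
  "plan": [
    [[0, 0, -5], 0, 1],
    [[-6, 8, -9], 0.15, 1],
    [[-12, 16, -9], 0.3, 1],
    [[-18, 24, -9], 0.45, 1],
    [[-24, 31, -9], 0.6, 1],
    [[-30, 34, -9], 0.7, 1],
    [[-36, 37, -9], 0.8, 1],
    [[-36, 37, -9], 0.8, 1]
  ]
}}

```text
t: 1.1
tool_pos: [408.1, 281.8, 299.8]
ee_rot: [180.0, 0.0, 28.4]
ft_force: [0.3, -0.3, -0.3]
grip_width: 1.001
```

```bash
python3 -c "
from h import *
rel((509.9,-101.4,110,4.4))"
```

```text
at [408.1 281.8 299.8] [1.7999e+02 1.0000e-02 2.8390e+01] f [ 0.3 -0.3 -0.3] w 1.001 q7 -6.0 t 1.1
[-9.26, 38.55, 18.99] 0.419 n>= 7.0
```

Request:
{"method": "send_rows", "body": {
  "plan": [
    [[-1, 5, 1], 0.06, 1],
    [[-3, 11, 3], 0.12, 1],
    [[-4, 17, 6], 0.2, 1],
    [[-6, 23, 9], 0.28, 1],
    [[-7, 29, 12], 0.35, 1],
    [[-9.26, 35, 14], 0.42, 1],
    [[-9.26, 38.5, 17], 0.42, 1],
    [[-9.26, 38.5, 17], 0.42, 1]
  ]
}}

```text
t: 2.1
tool_pos: [508.8, -102.8, 127.9]
ee_rot: [179.9, 0.2, 4.1]
ft_force: [-0.1, 0.8, 0.4]
grip_width: 1.003
```

```bash
python3 -c "
from h import *
d=grab('top'); P=cloud(d)
cv2.imwrite('pics/hover.png',cv2.resize(d['frame'][180:330,260:460],None,fx=3,fy=3)[...,::-1])
rel((509.9,-101.4,60,4.4),(509.9,-101.4,28.5,4.4))"
```

```text
at [ 509.1 -101.4  128.3] [1.7995e+02 1.7000e-01 4.1800e+00] f [ 0.7 -0.3 -1.1] w 1.0 q7 29.0 t 2.15
[0.1, 0.0, 6.83] -0.004 n>= 1.1
[0.11, -0.0, 9.98] -0.004 n>= 1.6
```

View pics/hover.png

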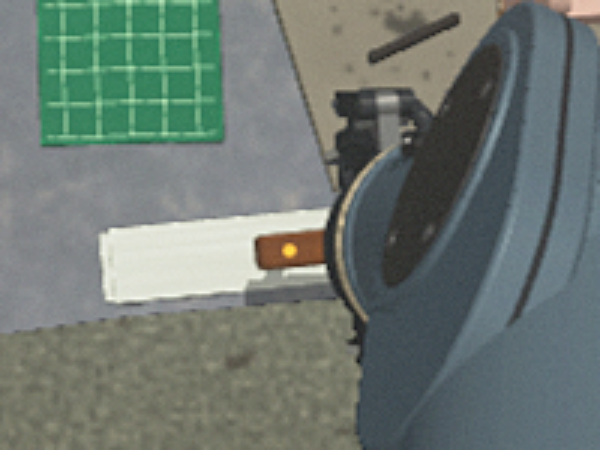

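The gripper hovers over the handle (visible handle end at crop (290,250)), with one finger on each side of it. I'll descend and close.

Request:
{"method": "send_rows", "body": {
  "plan": [
    [[0.1, 0, 4], 0, 1],
    [[0.1, 0, 7], 0, 1],
    [[0.1, 0, 10], 0, 1],
    [[0.1, 0, 10], 0, 1],
    [[0.1, 0, 10], 0, 0],
    [[0.1, 0, 10], 0, 0],
    [[0.1, 0, 10], 0, 0],
    [[0.1, 0, 10], 0, 0]
  ]
}}

```text
t: 3.15
tool_pos: [510.9, -98.6, 30.7]
ee_rot: [-180.0, -0.0, 4.4]
ft_force: [-1.1, 1.9, 6.4]
grip_width: 0.212
```

Request:
{"method": "send_rows", "body": {
  "plan": [
    [[0, 0, 0], 0, 0],
    [[0, 0, 0], 0, 0],
    [[0, 0, -1], 0, 0],
    [[0, 0, -2], 0, 0],
    [[0, 0, -3], 0, 0],
    [[0, 0, -4], 0, 0],
    [[0, 0, -4], 0, 0]
  ]
}}

```text
t: 4.03
tool_pos: [511.4, -98.7, 70.8]
ee_rot: [180.0, -0.1, 4.4]
ft_force: [-0.6, -0.3, -1.5]
grip_width: 0.216
```

```bash
python3 -c "
from h import *
rel((509.9,-101.4,60,4.4))
d=grab('top'); P=cloud(d); z=P[...,2]; H=cv2.cvtColor(d['frame'],cv2.COLOR_RGB2HSV)
k=np.zeros((420,560),bool); k[225:290,280:350]=1
m=k&(H[...,1]<40)&(H[...,2]>140)&(z>15)&(P[...,1]>-60); p=P[m]; print(m.sum(),cv2.minAreaRect(p[:,:2].astype(np.float32)))
A=np.c_[p[:,:2],np.ones(len(p))]; print('plane',np.linalg.lstsq(A,p[:,2],rcond=None)[0], p.mean(0))
grab('scene'); e=pickle.load(open('scene.pkl','rb'))
cv2.imwrite('pics/lift.png',cv2.resize(e['frame'][120:320,200:480],None,fx=2.8,fy=2.8)[...,::-1])
"
```

```text
at [511.4 -98.7  70.8] [ 1.7998e+02 -9.0000e-02  4.4200e+00] f [-0.6 -0.3 -1.5] w 0.216 q7 32.0 t 4.025
[-0.17, 0.26, 1.08] 0.0 n>= 0.2
1199 ((503.2791442871094, -5.271434783935547), (43.90462875366211, 111.15467071533203), 4.284522533416748)
plane [   0.37044342    1.22537339 -109.9155696 ] [504.55156252 -20.03414577  52.44292624]
```

View pics/lift.png

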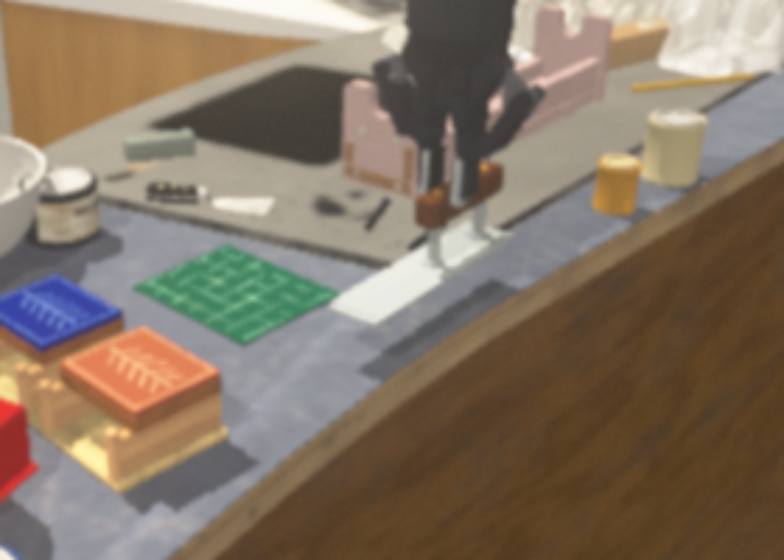

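The slice is held by its handle and looks level, with the blade pointing toward the rack side. I'll measure its pitch and pose relative to the TCP.

```bash
cat >> h.py <<'E'
def blade(d,pos,yaw,x0=58,x1=122,dz=25):
    "points of the free blade expected near grip pos; prints plane in slice frame"
    P=cloud(d); c,s=np.cos(np.radians(yaw)),np.sin(np.radians(yaw)); q=P-np.array(pos)
    lx=q[...,0]*c+q[...,1]*s; ly=-q[...,0]*s+q[...,1]*c
    m=(lx>x0)&(lx<x1)&(abs(ly)<18)&(abs(q[...,2]+45)<dz)&(d['depth']>0)
    A=np.c_[lx[m],ly[m],np.ones(m.sum())]; k=np.linalg.lstsq(A,q[...,2][m],rcond=None)[0]
    print(m.sum(),'pitch,roll deg',np.degrees(k[:2]).round(2),'blade top z at x=85',(k[0]*85+k[2]+pos[2]).round(1))
    w=(lx>30)&(lx<160)&(abs(ly)<40)&(abs(q[...,2]+45)<10); r=cv2.minAreaRect(np.c_[lx[w],ly[w]].astype(np.float32)); print('local tip x',np.percentile(lx[w],99.5).round(1),np.round(r[0],1),np.round(r[1],1),round(r[2],2))
E
python3 -c "
from h import *
d=pickle.load(open('top.pkl','rb'))
blade(d,(510.4,-110,89),94.4)
rel((510.4,-80,150,4.4),(641,-10,150,-2),(640.3,-60,45.7,-2))"
```

```text
795 pitch,roll deg [0.09 0.85] blade top z at x=85 43.0
local tip x 128.4 [79.4 -0.9] [98.8 43.9] 0.01
at [510.8 -98.5  70. ] [-1.80e+02 -1.00e-02  4.42e+00] f [-0.5  0.3 -0.7] w 0.214 q7 32.0 t 4.125
[0.1, -1.85, -8.0] 0.0 n>= 1.3
[13.67, -7.82, -8.0] 0.112 n>= 2.8
[13.21, -2.84, 2.43] 0.112 n>= 2.2
```

Request:
{"method": "send_rows", "body": {
  "plan": [
    [[0, -1, -5], 0, 0],
    [[4, -3, -7], 0.03, 0],
    [[9, -6, -7], 0.06, 0],
    [[13, -8, -7], 0.112, 0],
    [[13, -8, -5], 0.112, 0],
    [[13, -8, -2], 0.112, 0],
    [[13, -8, 0], 0.112, 0],
    [[13, -8, 0], 0.112, 0]
  ]
}}

```text
t: 5.12
tool_pos: [632.8, -8.7, 67.9]
ee_rot: [180.0, 0.2, -2.0]
ft_force: [0.1, -0.4, -1.1]
grip_width: 0.209
```

```bash
python3 -c "
from h import *
d=grab('top')
s=state();p=s['tool_pos']; yw=s['ee_rot'][2]+90; c=np.array([np.cos(np.radians(yw)),np.sin(np.radians(yw)),0])
blade(d,p-10.5*c+[0,0,18],yw)
P=cloud(d);z=P[...,2];m=(z>47)&(z<57)&(P[...,1]>120)&(P[...,1]<230)&(P[...,0]>480)&(P[...,0]<700)
m=cv2.morphologyEx(m.astype(np.uint8),cv2.MORPH_OPEN,np.ones((7,7)))>0
for a in (m&(P[...,0]>590),m&(P[...,0]<590)): r=cv2.minAreaRect(P[a][:,:2].astype(np.float32)); print(np.round(r[0],1),np.round(r[1],1),round(r[2],2))
rel((636,-3,48,-2),(639.7,99.5,48,-2))"
```

```text
226 pitch,roll deg [-1.68  1.83] blade top z at x=85 40.6
local tip x 159.9 [128.9  -1.3] [76.5 62.2] 89.83
[644.1 174.1] [68.5 79.6] 89.88
[539.6 178.6] [69.2 79.1] 89.12
at [633.7  -9.   69.3] [ 1.7998e+02  1.1000e-01 -2.0200e+00] f [-0.6 -1.2 -1.6] w 0.213 q7 16.0 t 5.175
[0.21, -0.61, 2.13] -0.0 n>= 0.4
[0.22, -10.86, 2.12] -0.0 n>= 1.8
```

Request:
{"method": "send_rows", "body": {
  "plan": [
    [[0.2, -0.5, 1], 0, 0],
    [[0.2, -0.5, 2.1], 0, 0],
    [[0.2, -0.5, 2.1], 0, 0],
    [[0.2, -0.5, 2.1], 0, 0]
  ]
}}

```text
t: 5.68
tool_pos: [636.5, -4.2, 49.1]
ee_rot: [180.0, -0.0, -2.0]
ft_force: [0.1, 0.2, -1.9]
grip_width: 0.211
```

```bash
python3 -c "
from h import *
d=grab('top'); e=grab('scene')
a=cv2.resize(d['frame'][140:260,160:320],(640,480),interpolation=cv2.INTER_CUBIC)[:300]
b=cv2.resize(e['frame'][180:320,160:380],(640,407),interpolation=cv2.INTER_CUBIC)[:300]
cv2.imwrite('pics/pre.png',np.vstack([a,b])[...,::-1])
rel((636,-3,48,-2),(639.7,99.5,48,-2))"
```

```text
at [636.7  -4.2  49.3] [ 1.7999e+02 -4.0000e-02 -2.0200e+00] f [ 0.8 -0.3 -2.3] w 0.21 q7 16.0 t 5.775
[-0.07, -0.12, 0.13] -0.0 n>= 0.0
[-0.06, -10.37, 0.13] -0.0 n>= 1.7
```

View pics/pre.png

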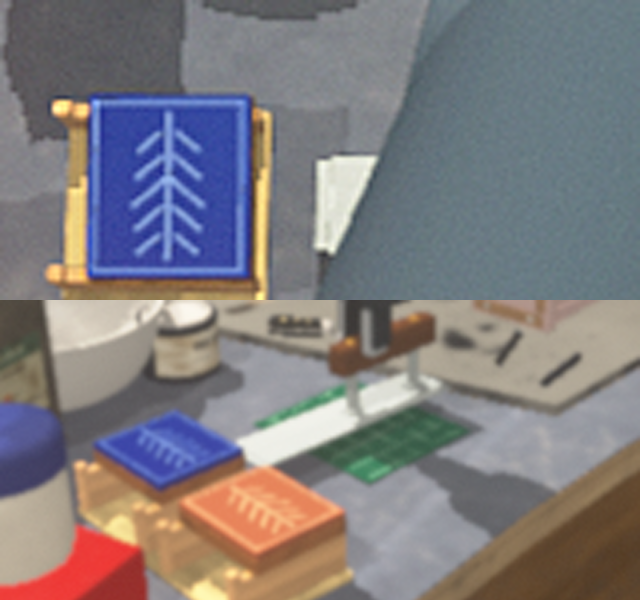

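The upper half shows the blade tip at rows 157–253, facing the blue block's bay. The lower half shows the blade below block level, pointing at the same bay. I'll check the tip's lateral position numerically.

```bash
python3 -c "
from h import *
d=pickle.load(open('top.pkl','rb'));P=cloud(d);H=cv2.cvtColor(d['frame'],cv2.COLOR_RGB2HSV)
for u in (240,241,242,243,244):
  c=P[170:215,u]; m=(c[:,2]>11)&(c[:,2]<30)&(H[170:215,u,1]<60); print(u,c[m][:,0].min().round(1),c[m][:,0].max().round(1),c[m].mean(0).round(1)) if m.any() else 0
s=0
for n in ('gap',):
  # inner rail faces of the blue bay at front: base-level points seen
  q=P[(P[...,1]>212)&(P[...,1]<232)&(P[...,0]>590)&(P[...,0]<700)&(P[...,2]>30)&(P[...,2]<50)]; print(np.sort(q[:,0]).round().tolist())
"
```

```text
240 620.6 658.1 [639.4 110.1  19.9]
241 620.6 658.4 [639.5 108.4  19.6]
242 617.3 660.0 [638.4 106.6  20.5]
243 620.6 659.1 [640.  104.7  21.6]
244 624.1 660.1 [641.8 103.   21.1]
[605.0, 605.0, 605.0, 605.0, 605.0, 605.0, 605.0, 605.0, 605.0, 606.0, 606.0, 606.0, 606.0, 606.0, 606.0, 607.0, 607.0, 607.0, 607.0, 608.0, 608.0, 608.0, 608.0, 608.0, 608.0, 608.0, 608.0, 608.0, 609.0, 609.0, 609.0, 610.0, 610.0, 610.0, 610.0, 610.0, 610.0, 610.0, 611.0, 611.0, 612.0, 676.0, 676.0, 677.0, 677.0, 677.0, 677.0, 677.0, 677.0, 677.0, 677.0, 678.0, 678.0, 678.0, 678.0, 679.0, 679.0, 679.0, 679.0, 679.0, 680.0, 680.0, 680.0, 680.0, 680.0, 681.0, 681.0, 681.0, 681.0, 682.0, 682.0, 682.0, 682.0, 682.0, 682.0, 683.0]
```

Request:
{"method": "send_rows", "body": {
  "plan": [
    [[0, -2, 0.1], 0, 0],
    [[0, -4, 0.1], 0, 0],
    [[0, -6, 0.1], 0, 0],
    [[0, -8, 0.1], 0, 0],
    [[0, -9.5, 0.1], 0, 0],
    [[0, -10.4, 0.1], 0, 0],
    [[0, -10.4, 0.1], 0, 0],
    [[0, -10.4, 0.1], 0, 0]
  ]
}}

```text
t: 6.78
tool_pos: [640.1, 98.9, 48.0]
ee_rot: [180.0, -0.0, -2.1]
ft_force: [0.6, -1.0, -1.7]
grip_width: 0.211
```

```bash
python3 -c "
from h import *
d=grab('top'); e=grab('scene')
a=cv2.resize(d['frame'][140:260,160:320],(640,480),interpolation=cv2.INTER_CUBIC)[:280]
b=cv2.resize(e['frame'][180:300,160:380],(640,349),interpolation=cv2.INTER_CUBIC)[:310]
cv2.imwrite('pics/ins.png',np.vstack([a,b])[...,::-1])
rel((639.7,99.5,48,-2))"
```

```text
at [640.1  98.9  48.1] [ 1.7997e+02 -1.0000e-02 -2.0800e+00] f [ 0.4 -0.2 -2.1] w 0.211 q7 8.0 t 6.875
[-0.05, -0.06, 0.01] -0.001 n>= 0.0
```

View pics/ins.png

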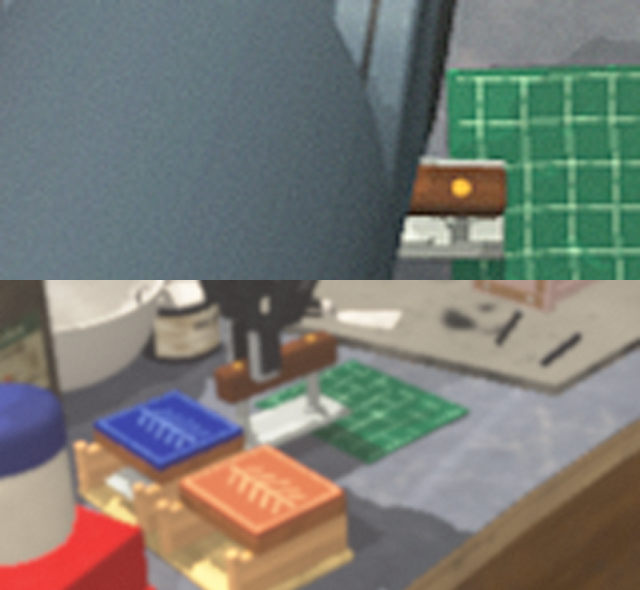

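The blade is under the blue block, with its tip visible behind the block at (125,485). There was no contact force, and neither block has shifted. I'll lift slowly.

Request:
{"method": "send_rows", "body": {
  "plan": [
    [[0, 0, -0.6], 0, 0],
    [[0, 0, -1.0], 0, 0],
    [[0, 0, -1.4], 0, 0],
    [[0, 0, -1.8], 0, 0],
    [[0, 0, -2.2], 0, 0],
    [[0, 0, -2.7], 0, 0],
    [[0, 0, -3.2], 0, 0],
    [[0, 0, -3.2], 0, 0]
  ]
}}

```text
t: 7.88
tool_pos: [640.4, 100.0, 80.5]
ee_rot: [-180.0, -0.0, -2.0]
ft_force: [0.0, 0.1, -2.9]
grip_width: 0.207
```

```bash
cat >> h.py <<'E'
def bluefit(d):
    P=cloud(d); H=cv2.cvtColor(d['frame'],cv2.COLOR_RGB2HSV); m=(H[...,0]>105)&(H[...,0]<130)&(H[...,1]>150)&(P[...,2]>8)&(P[...,2]<150)&(P[...,1]<235)&(P[...,0]>480)&(P[...,0]<720)
    if m.sum()<50: return print('blue unseen',m.sum())
    p=P[m]; r=cv2.minAreaRect(p[:,:2].astype(np.float32)); A=np.c_[p[:,:2]-p[:,:2].mean(0),np.ones(len(p))]; k=np.linalg.lstsq(A,p[:,2],rcond=None)[0]
    print('blue',m.sum(),np.round(r[0],1),np.round(r[1],1),round(r[2],1),'tilt deg dx,dy',np.degrees(k[:2]).round(1),'z',k[2].round(1))
E
python3 -c "
from h import *
e=grab('scene'); bluefit(e)
cv2.imwrite('pics/up.png',cv2.resize(e['frame'][160:300,160:380],(770,490),interpolation=cv2.INTER_CUBIC)[...,::-1])
rel((639.7,99.5,110,-2))"
```

```text
blue 226 [644.5 171.5] [57.2 65.2] 87.0 tilt deg dx,dy [-0.7 -0.1] z 67.1
at [640.2 100.   80.2] [-1.7999e+02 -2.0000e-02 -2.0000e+00] f [-0.2  0.6 -3. ] w 0.208 q7 7.0 t 7.925
[-0.05, 0.05, -2.98] -0.0 n>= 0.5
```

View pics/up.png

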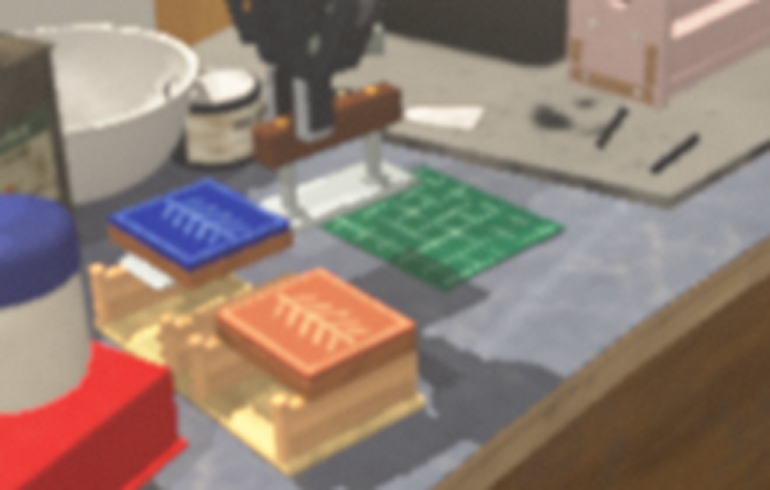

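The block is on the blade, level and clear of the rack, and the brown block hasn't moved. I'll raise it further, then turn while moving to the mat.

Request:
{"method": "send_rows", "body": {
  "plan": [
    [[0, 0, -1], 0, 0],
    [[0, 0, -2.5], 0, 0],
    [[0, 0, -4], 0, 0],
    [[0, 0, -5], 0, 0],
    [[0, 0, -5.7], 0, 0],
    [[0, 0, -6], 0, 0],
    [[0, 0, -6], 0, 0]
  ]
}}

```text
t: 8.8
tool_pos: [640.0, 100.0, 139.9]
ee_rot: [180.0, 0.0, -2.0]
ft_force: [-0.6, -0.0, -2.1]
grip_width: 0.212
```

Request:
{"method": "send_rows", "body": {
  "plan": [
    [[-0.2, 0.3, 0], 0.04, 0],
    [[-0.6, 0.9, 0], 0.12, 0],
    [[-1.1, 1.6, 0], 0.22, 0],
    [[-1.6, 2.3, 0], 0.33, 0],
    [[-2.1, 3.0, 0], 0.44, 0],
    [[-2.6, 3.8, 0], 0.55, 0],
    [[-3.1, 4.5, 0], 0.65, 0],
    [[-3.6, 5.2, 0], 0.75, 0]
  ]
}}

```text
t: 9.8
tool_pos: [601.7, 48.8, 139.6]
ee_rot: [180.0, 0.0, -45.3]
ft_force: [-1.1, 0.8, -1.8]
grip_width: 0.21
```

```bash
python3 -c "
from h import *
bluefit(grab('scene'));bluefit(grab('top'))
rel((564,-2.4,140,-89.2))"
```

```text
blue 174 [650.  101.4] [56.6 69. ] 45.6 tilt deg dx,dy [-0.7  0.4] z 126.3
blue unseen 0
at [601.5  48.2 139.7] [ 1.7993e+02  1.0000e-02 -4.5210e+01] f [ 0.3 -0.9 -2.1] w 0.215 q7 -25.0 t 9.9
[0.95, 6.23, -0.02] 0.768 n>= 4.1
```

Request:
{"method": "send_rows", "body": {
  "plan": [
    [[0.1, 0.7, 0], 0.1, 0],
    [[0.2, 1.5, 0], 0.2, 0],
    [[0.4, 2.4, 0], 0.31, 0],
    [[0.5, 3.3, 0], 0.42, 0],
    [[0.6, 4.2, 0], 0.53, 0],
    [[0.8, 5.1, 0], 0.64, 0],
    [[0.9, 5.8, 0], 0.72, 0],
    [[0.95, 6.2, 0], 0.768, 0]
  ]
}}

```text
t: 10.9
tool_pos: [565.1, -1.3, 139.8]
ee_rot: [180.0, -0.0, -89.0]
ft_force: [-0.8, -0.0, -2.6]
grip_width: 0.211
```

```bash
python3 -c "
from h import *
bluefit(grab('scene'));bluefit(grab('top'))
rel((564,-2.4,40,-89.2))"
```

```text
blue 96 [635.  -2.] [63.  52.1] 89.9 tilt deg dx,dy [-0.2  0.6] z 126.6
blue unseen 0
at [565.1  -1.4 139.8] [ 1.7999e+02 -1.0000e-02 -8.8980e+01] f [ 0.6  0.3 -3. ] w 0.214 q7 -54.0 t 11.0
[0.09, 0.11, 9.98] 0.004 n>= 1.6
```

Request:
{"method": "send_rows", "body": {
  "plan": [
    [[0, 0, 1.5], 0, 0],
    [[0, 0, 3.5], 0, 0],
    [[0, 0, 5.5], 0, 0],
    [[0, 0, 7.5], 0, 0],
    [[0, 0, 9], 0, 0],
    [[0, 0, 9.9], 0, 0],
    [[0, 0, 10.2], 0, 0],
    [[0, 0, 10.2], 0, 0]
  ]
}}

```text
t: 12.0
tool_pos: [565.4, -1.4, 38.2]
ee_rot: [-180.0, -0.0, -89.0]
ft_force: [-0.4, -0.6, -1.4]
grip_width: 0.209
```

Request:
{"method": "send_rows", "body": {
  "plan": [
    [[0, 0, 0.2], 0, 0],
    [[0, 0, 0.35], 0, 0],
    [[0, 0, 0.5], 0, 0],
    [[0, 0, 0.5], 0, 0]
  ]
}}

```text
t: 12.5
tool_pos: [565.2, -1.3, 32.9]
ee_rot: [-180.0, 0.0, -89.0]
ft_force: [0.5, 1.0, -2.6]
grip_width: 0.212
```

Request:
{"method": "send_rows", "body": {
  "plan": [
    [[0, 0, 0.05], 0, 0],
    [[0, 0, 0.1], 0, 0],
    [[0, 0, 0.1], 0, 0]
  ]
}}

```text
t: 12.88
tool_pos: [565.2, -1.1, 32.7]
ee_rot: [-180.0, 0.1, -89.0]
ft_force: [-2.9, 2.4, 9.1]
grip_width: 0.21
```

```bash
python3 -c "
from h import *
e=grab('scene');bluefit(e)
cv2.imwrite('pics/mat.png',cv2.resize(e['frame'][160:300,160:380],(770,490),interpolation=cv2.INTER_CUBIC)[...,::-1])
rel((564,-2.4,40,-89.2))"
```

```text
blue 167 [636.4  -0. ] [64.7 60.2] 86.9 tilt deg dx,dy [-0.2  0.7] z 19.7
at [565.2  -1.1  32.7] [-1.7998e+02  5.0000e-02 -8.8980e+01] f [-3.3  1.4  9. ] w 0.212 q7 -47.0 t 12.925
[0.13, 0.12, -0.73] 0.004 n>= 0.1
```

View pics/mat.png

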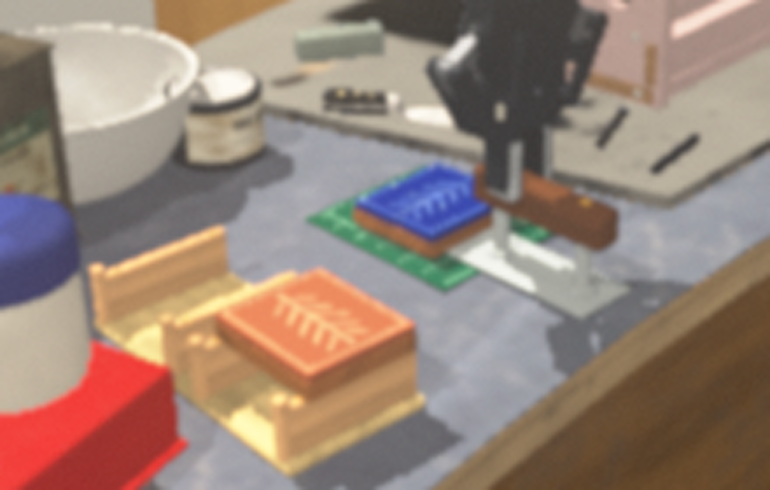

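The block rests on the blade over the mat, and the 9 N reading confirms contact. I'll release.

Request:
{"method": "send_rows", "body": {
  "plan": [
    [[0, 0, 0], 0, 0.3],
    [[0, 0, 0], 0, 0.45],
    [[0, 0, 0], 0, 0.7],
    [[0, 0, 0], 0, 0.7],
    [[0, 0, 0], 0, 0.7],
    [[0, 0, -1], 0, 0.7],
    [[0, 0, -3], 0, 0.7],
    [[0, 0, -6], 0, 0.7]
  ]
}}

```text
t: 13.92
tool_pos: [565.0, -1.5, 93.4]
ee_rot: [180.0, -0.0, -89.0]
ft_force: [0.8, 1.1, 0.2]
grip_width: 0.697
```

Request:
{"method": "send_rows", "body": {
  "plan": [
    [[0, 0, -5], 0, 0.7],
    [[0, 0, -10], 0, 0.7],
    [[0, 0, -15], 0, 0.7],
    [[5, 0, -18], 0, 0.7],
    [[10, 0, -18], 0, 0.7],
    [[15, 0, -18], 0, 0.7],
    [[20, 0, -18], 0, 0.7],
    [[20, 0, -18], 0, 0.7]
  ]
}}

```text
t: 14.92
tool_pos: [566.8, -206.7, 274.0]
ee_rot: [-179.9, -0.2, -89.4]
ft_force: [-0.3, -0.2, 0.3]
grip_width: 0.701
```

```bash
python3 -c "
from h import *
d=grab('top');bluefit(d);bluefit(grab('scene'));P=cloud(d);z=P[...,2]
m=(z>47)&(z<57)&(P[...,1]>120)&(P[...,1]<230)&(P[...,0]>480)&(P[...,0]<590)
m=cv2.morphologyEx(m.astype(np.uint8),cv2.MORPH_OPEN,np.ones((7,7)))>0
r=cv2.minAreaRect(P[m][:,:2].astype(np.float32));print('brown',r)
m=(z>50)&(z<75)&(P[...,0]>470)&(P[...,0]<620)&(abs(P[...,1])<40); r=cv2.minAreaRect(P[m][:,:2].astype(np.float32));print('handle',r,np.median(z[m]),np.polyfit(P[m][:,0],z[m],1))
cv2.imwrite('pics/end.png',cv2.resize(d['frame'][140:290,160:420],None,fx=3,fy=3)[...,::-1])
rel()"
```

```text
blue 1085 [636.1  -1.3] [68.2 77.2] 1.9 tilt deg dx,dy [ 1.4 -0. ] z 22.0
blue 157 [637.   -1.3] [56.5 67.9] 4.3 tilt deg dx,dy [ 1.  -0.3] z 21.0
brown ((539.8658447265625, 178.47265625), (68.63931274414062, 78.97542572021484), 88.13105010986328)
handle ((543.0298461914062, 0.626286506652832), (99.37849426269531, 20.255680084228516), 0.9388914704322815) 60.27049289347326 [2.67010416e-02 4.56123770e+01]
at [ 568.3 -201.8  273. ] [-179.96   -0.    -89.09] f [-0.3  0.2  0.3] w 0.702 q7 -44.0 t 15.025
```

View pics/end.png

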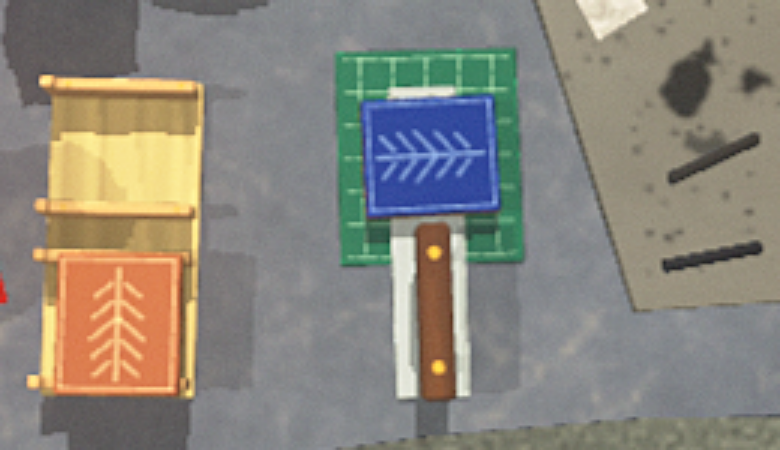

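Request:
{"method": "send_rows", "body": {
  "plan": [
    [[0, 0, 0], 0, 0.7],
    [[0, 0, 0], 0, 0.7],
    [[0, 0, 0], 0, 0.7],
    [[0, 0, 0], 0, 0.7]
  ]
}}

```text
t: 15.52
tool_pos: [568.8, -200.8, 271.9]
ee_rot: [180.0, 0.0, -88.9]
ft_force: [0.4, -0.1, 0.0]
grip_width: 0.7
```

```bash
python3 -c "
from plant import job_done; print(job_done())"
```

```text
the job is handed in; nothing more can be done
None
```

I took the slice by its handle, slid the blade under the blue block and lifted it off the rack. I carried it to the green mat, set the slice down flat with the block still on the blade, let go, and handed the job in at about 15.5 s.

My last checks all passed; the hand-in itself gave no verdict:
- **Blue block:** it lies face up about 2–3 mm from the mat centre, with its top face at about 22 mm. It sits about 88 mm ahead of the handle point, against 85 mm ideal.
- **Slice:** it is flat to about 1.5° (block and handle fits), and the gripper is open and well clear of everything.
- **Bare brown block:** it is within about 0.5 mm of its start position.
- **Forces:** the highest I read was about 9 N, when the slice touched the mat. The fingers never came near the blue block.

No checks failed. One mid-task plane fit of the blade was unreliable because it picked up part of the gripper; I redid it and the blade was level.

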